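Unlock the labelling jig and click its bottle stop home

ROBOT

A 6-joint arm with a two-finger parallel gripper is mounted at the origin on the work surface. World frame = base frame: x ahead of the robot, y to its left, z up, the work surface at z = 0. Lengths are in m, angles in rad, forces in N, time in s.
With the tool pointing down it reaches from about 0.35 to 0.975 m from the base axis. Payload 4.9 kg.
Tool frame: the origin (TCP) lies midway between the tips of the shut fingers; the grasp point (between the pads) lies 19 mm behind it; z points along the fingers, y is the line along which they close (so a half turn about z gives the same grasp; the last joint's range is limited). The gripper opens to 85 mm and grips with 20 to 120 N. Pads are 22 mm wide; open, the fingers measure 114 mm over their backs; the gripper's body (76 mm by 85 mm) begins 54 mm behind the grasp point. The pads swing forward as they close: fully open they stand 13 mm farther back than shut.
Start: joints at [-1.465, 0.053, 1.613, -0, 1.476, -0.119], TCP at [0.139, -0.609, 0.231] pointing down, gripper open.
Joint ranges: [-3.01, 3.01], [-1.01, 2.22], [0.06, 2.58], [-1.02, 4.17], [0.09, 2.62], [-3.14, 3.14]. Speed limits (rad/s): [2.57, 2.57, 3.14, 3.14, 3.14, 3.14].

INTERFACE

Orientations are given as a unit quaternion [w, x, y, z].
In Python, from plant import manip gives the robot as it stands.
- The arm moves only by the tool move_arm, never from a script. Its argument "increments" is one flat list of numbers, 5 for each row, row after row: the shift along the tool's x, y, z in mm, then the turn about the tool's z in rad, then the opening, from 0 (shut) to 1 (fully open). In form: [tx, ty, tz, spin, jaw, tx, ty, tz, spin, jaw, ...]. A call has 1 to 8 rows; each row shifts and turns the commanded pose from where the row before left it, along the tool's axes as they then stand; what a row does not reach is not made up. A row lasts 1/12 s, in which the tool goes at most 41.7 mm and 7.16 degrees, less where a joint would pass 70% of its speed; a pose out of reach is approached as far as the arm can. A call with a gripper value outside its range is refused whole. The fingers move at their own pace and stop on an object; the grip force is fixed at half the most. Time passes only in rows, so rows that do not move let the fingers close. It gives the time, the measured TCP pose, the force, the opening and the grip force at its end, in the units of the state.
- manip.state(): the state, without advancing time (a new reading comes with each control period).
- manip.grab_frame(name): name is "side" or "top"; returns a dict with "image" (420x560x3 uint8, blue, green, red), "fov_y" (degrees; the focal length in pixels is half the picture's height over the tangent of half this angle, whatever the lens; pixels are square), "cx", "cy" (the principal point, pixels), "eye" and "rotation" of the camera in the world. Camera axes: x right, y down, z forward; pixel columns grow to the right and rows downward; lengths in m; the calibration is good to about 2 mm. A picture is of the moment at which its call begins. There is no depth.
- manip.job_done(): hands the job in; it is judged then, once.
The state is a dict: "time": time; "joint_pos": joint angles; "joint_vel": joint speeds; "joint_efforts": joint torques, N m; "tool_pos": TCP position; "tool_rot": TCP orientation; "contact_force": force on the tool from outside, world axes, zero at the start; "ft_torque": the same for the moment, N m; "gripper_width": opening from 0.0 (shut) to 1.0 (fully open); "grasp_force": force on a finger pad.
Only numpy, scipy, OpenCV 4.12 (cv2) and the standard library are available. Lean on these libraries where they do the work, as an engineer would, in place of code of your own. Each camera call takes 0.05 s, during which the arm holds its last target. There are 200 camera calls.

TASK

Set up the labelling jig: pull the red lock clip straight up off the rail against its sprung catch and put it down in the yellow tray. Then slide the blue bottle stop by its black knob along the rail, past where the clip was, until its ball clicks into the notch, and finish while still gripping the knob with the stop held still in the notch: do not let go. Leave the bottle, jar, label roll, screwdriver and caps alone.

Things in the scene. Friction and masses are not known exactly. Their poses are not given: they have to be found in the camera images.
- jig: grey base plate 170x390x12 mm, fixed, carrying an aluminium rail 40 mm wide, 380 mm long along its y axis. Origin on the table right under the rail's middle. The stop slides to its notch in jig +y. +x points to the roller cradle: two black rollers 65 and 105 mm from the rail's centre line, tops 44 mm high
- rail_top (a point): point on the rail's top at its middle, 50 mm above the table, under the clip. A brass strip lies in the groove along the rail's top. The notch is its only gap, 12 mm wide, centred somewhere 45 to 95 mm from here in jig +y, different each time and not listed: look for the gap or feel for it
- lock_clip: red saddle clip, 40 mm across the rail (x), 30 mm along it (y), 40 g, on the rail's middle, blocking the stop. Origin: centre of the bridge's underside, which lies on the rail's top. Legs reach 28 mm below it and snap under two sprung balls: a straight pull up of 6 to 10 N frees it in the first 10 mm; the legs clear the rail after 30 mm. It can stand on its legs
- clip_fin (a point): centre of the top face of the clip's upright pull fin, 38 mm above the clip's origin. The fin is 12 mm thick (clip x), 30 mm long (clip y), 32 mm tall, standing on the 6 mm thick bridge
- tray: open yellow tray 120x120 mm, 25 mm high, walls and floor 4 mm thick, fixed, left or right of the jig. Origin: centre of its underside
- stop (a joint): position of the blue bottle stop along the rail in m: 0 at the -y end (130 mm in -y from the rail's middle), growing in jig +y; starts at 0 to 0.03, hard end at 0.245. The notch lies somewhere between 0.175 and 0.225. Sliding drag is 2 to 3 N
- stop_knob (a point): centre of the top face of the stop's black knob, 99 mm above the table. Knob 24x24 mm (sides along jig x and y), 32 mm tall, on a blue block 40x40x16 mm whose top is 67 mm above the table. An arm 10 mm thick runs from the block in jig +x to a white paddle, 60 to 110 mm from the rail's centre line, top 96 mm above the table
- stop_ball (a joint): how far the stop's sprung ball is pushed up, in m: about 0.0029 riding on the strip, 0.0002 in the middle of the notch, 0.0010 at 1 mm and 0.0018 at 2 mm off it. Near the notch the ball pulls the stop to its middle with several N; pushing it out again takes 7 to 10 N
- caps_bin: open grey bin 120x120 mm, 50 mm high, fixed, on the other side of the jig from the tray; origin: centre of its underside. Not for the clip
- cap0: loose white bottle cap, 28 mm across, 34 mm tall, standing in the grey bin; origin: centre of its underside. Leave alone
- cap1: loose white bottle cap, 28 mm across, 34 mm tall, standing in the grey bin; origin: centre of its underside. Leave alone
- cap2: loose white bottle cap, 28 mm across, 34 mm tall, standing in the grey bin; origin: centre of its underside. Leave alone
- bottle_a: single black spray bottle with a paper label, 40 mm across, 160 mm tall, standing at the far right of the jig; origin: centre of its underside. Leave alone
- jar: amber glass jar with a white lid, 44 mm across, 50 mm tall, standing between robot and jig, on the right; origin: centre of its underside. Leave alone
- label_roll: roll of paper labels lying flat at the far left of the jig, 76 mm across, 50 mm tall; origin: centre of its underside. Leave alone
- screwdriver: red screwdriver, 25 mm thick at most, lying between robot and jig, on the left; origin under its middle. Leave alone
Things that resemble listed ones, but are neither listed nor needed, are in the scene too. Of the things that look like the lock_clip, the smallest one is meant.

How it is judged:
On the way, in this order (a step that is already met when the one before it is completed fails the run):
1. the lock clip is pulled up clear of the rail (z of lock_clip in the frame of jig above 0.075 m), for 0.1 s.
2. the lock clip lies in the yellow tray, let go (horizontal distance between lock_clip and tray below 0.055 m and height (world z) of lock_clip below 0.045 m and contact force between the fingers and lock_clip below 0.2 N and linear speed of lock_clip below 0.03 m/s), for 0.2 s.
At the end, for the whole second after the job is handed in: The clip rests in the tray (origin within 55 mm of the tray's centre, below 45 mm height), the stop's ball sits in the notch (pushed in less than 1.8 mm, i.e. the stop is within about 2 mm of the notch), the stop is still (under 10 mm/s) and the fingers still hold it with more than 3 N (horizontal distance between lock_clip and tray below 0.055 m and height (world z) of lock_clip below 0.045 m and value of joint stop_ball below 0.0018 m and value of joint stop above 0.165 m and velocity of joint stop between -0.01 and 0.01 m/s and contact force between the fingers and stop above 3 N); the arm keeps its last pose, push and grip.
It fails at once if a bystander (bottle, jar, label roll, screwdriver) is knocked over or shoved more than 30 mm (distance of any of bottle_a, jar, label_roll, screwdriver from where it was at the start of the episode above 0.03 m).
It fails at once if a cap is taken or knocked out of the grey bin (horizontal distance between any of cap0, cap1, cap2 and caps_bin above 0.085 m).
It also fails if it takes over 70 s, if anything falls off the work surface, if the arm or the gripper's body presses on something with over 40 N, if the wrist force passes 120 N, or if a joint passes its speed limit or range.

## Working session

There is one attempt and no reset: what is moved stays moved. The work goes in short steps, Python scripts to look and compute and a tool call to move; the robot and the scene stay as the last step left them, time stands still between calls to the robot, and variables do not carry over. Pictures are saved under pics/ and viewed, at most 10 in all, crops included, and the job is handed in when it is done.

Besides the shell and the picture viewer there is one more tool, called after "Emit:" as name(argument=value, ...) on one line, values as JSON. move_arm: Moves the arm, as the interface text tells. Its arguments: {"type":"object","properties":{"increments":{"type":"array"}},"required":["increments"]}

```bash
mkdir -p pics; cat > h.py <<'E'
import numpy as np, cv2
from plant import manip
def grab(n,tag):
    f=manip.grab_frame(n); cv2.imwrite(f'pics/{tag}.png',f['image']); np.save(f'pics/{tag}.npy',f,allow_pickle=True); return f
def load(tag): return np.load(f'pics/{tag}.npy',allow_pickle=True).item()
def foc(f): return f['image'].shape[0]/2/np.tan(np.radians(f['fov_y'])/2)
def ray(f,u,v):
    F=foc(f); d=np.array(f['rotation'])@np.array([(u-f['cx'])/F,(v-f['cy'])/F,1.]); return np.array(f['eye']),d
def plane(f,u,v,z):
    e,d=ray(f,u,v); return e+d*(z-e[2])/d[2]
def proj(f,p):
    c=np.array(f['rotation']).T@(np.array(p)-np.array(f['eye'])); return foc(f)*c[:2]/c[2]+[f['cx'],f['cy']]
E
python3 - <<'E'
from h import *
for n in('top','side'):
    f=grab(n,n+'0'); print(n,f['fov_y'],f['cx'],f['cy'],np.round(f['eye'],3),np.round(f['rotation'],3).tolist())
a=[load('top0')['image'],load('side0')['image']]
print(manip.state())
E
```

```text
top 50.70259493304407 283.65556206288915 211.23811213458373 [ 0.357 -0.018  1.178] [0.088, -0.699, 0.704, -0.087]
side 55.26445656536327 282.5345633332903 203.87025865920268 [0.19  0.63  0.707] [0.12, -0.277, 0.863, -0.406]
{'time': 0.1, 'joint_pos': array([-1.46499848e+00,  5.32796944e-02,  1.61414882e+00, -2.89253637e-06,
        1.47598323e+00, -1.18982464e-01]), 'joint_vel': array([ 0.00109383, -0.00058553, -0.00218448, -0.00015579,  0.00086841,
       -0.00048955]), 'joint_efforts': array([-4.32122115e-04, -3.94904745e+01, -3.71365142e+01, -1.08518539e-04,
        3.91841138e-03, -9.24065006e-06]), 'tool_pos': array([ 0.13925887, -0.60871838,  0.23019756]), 'tool_rot': array([-9.09534172e-04,  9.93690445e-01,  1.12153788e-01,  4.55633604e-06]), 'contact_force': array([-0.43980258, -0.37388832, -0.76576045]), 'ft_torque': array([-0.01585936,  0.07199735,  0.01330119]), 'grasp_force': 0.0, 'gripper_width': 0.9974245950796122}
```

View pics/top0.png

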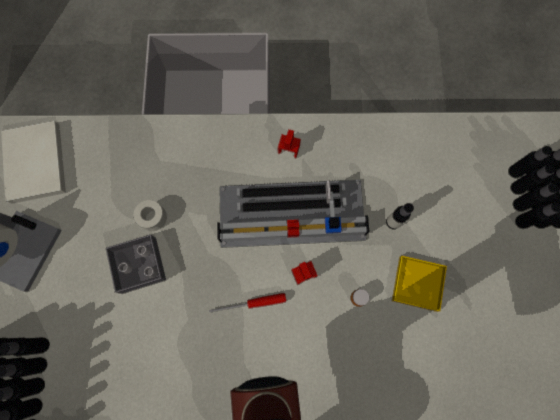

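View pics/side0.png

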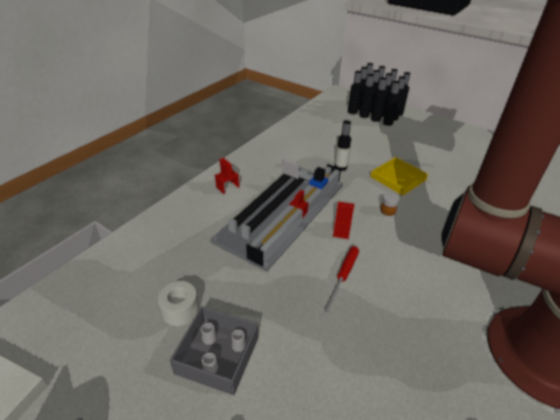

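The top view shows three red clip-like things: on the rail (293,228), standing behind the jig (289,144), and lying in front of it (305,272). The one on the rail looks smallest and sits at the rail's middle, so it fits. The stop is at (333,224), the tray at (420,282), and a dark gap in the strip near (266,230). I'll check in an enlarged crop.

```bash
cat >> h.py <<'E'
from scipy.spatial.transform import Rotation as Ro
def _fix(f):
    q=f['rotation']
    if np.size(q)==4: f['rotation']=Ro.from_quat([q[1],q[2],q[3],q[0]]).as_matrix()
    return f
_g,_l=grab,load
def grab(n,t): return _fix(_g(n,t))
def load(t): return _fix(_l(t))
E
python3 - <<'E'
from h import *
f=load('top0'); im=f['image']
hsv=cv2.cvtColor(im,cv2.COLOR_BGR2HSV)
def blobs(name,lo,hi,z,mn=15,im=hsv,fr=f):
    m=cv2.inRange(im,np.array(lo),np.array(hi))
    n,l,s,c=cv2.connectedComponentsWithStats(m)
    for i in range(1,n):
        if s[i,4]>=mn:
            cnt=np.argwhere(l==i)[:,::-1].astype(np.float32); r=cv2.minAreaRect(cnt)
            print(name,s[i].tolist(),np.round(c[i],1),'rect',np.round(r[0],1),np.round(r[1],1),round(r[2],1),np.round(plane(fr,*r[0],z),3))
blobs('red',(0,150,80),(6,255,255),.08,40)
blobs('yel',(22,120,60),(35,255,255),.025,200)
blobs('blue',(105,120,60),(125,255,255),.067)
blobs('brass',(12,90,60),(28,230,255),.05)
# jig corners by hand
for p in[(219,187),(364,179),(368,236),(219,246)]: print(p,np.round(plane(f,*p,.012),3))
c=cv2.resize(im[170:290,210:380],None,fx=4.7,fy=4.7,interpolation=cv2.INTER_CUBIC); cv2.imwrite('pics/crop0.png',c)
E
```

```text
red [278, 130, 22, 28, 331] [288.8 142.7] rect [289.6 142.3] [20.4 24.9] 17.4 [ 0.824 -0.036  0.08 ]
red [287, 220, 12, 17, 183] [292.8 227.8] rect [292.5 228. ] [16. 11.] 90.0 [ 0.591 -0.041  0.08 ]
red [292, 261, 25, 23, 349] [303.8 271.8] rect [303.6 271.5] [18.  21.5] 66.8 [ 0.481 -0.067  0.08 ]
red [247, 294, 39, 14, 309] [266.4 300.6] rect [266.2 300.6] [ 8.2 38.3] 80.5 [0.411 0.026 0.08 ]
yel [392, 256, 55, 56, 2310] [419.3 283. ] rect [419.5 283. ] [50.4 48. ] 11.3 [ 0.456 -0.367  0.025]
blue [325, 217, 17, 16, 129] [331.5 226.4] rect [333.  224.5] [16. 15.] 0.0 [ 0.603 -0.145  0.067]
blue [0, 243, 9, 14, 70] [  3.1 248.3] rect [  4.  249.5] [13.  8.] 90.0 [0.544 0.691 0.067]
brass [342, 223, 13, 5, 59] [347.6 224.8] rect [348. 225.] [ 4. 12.] 90.0 [ 0.605 -0.186  0.05 ]
brass [299, 224, 26, 6, 120] [311.6 226.4] rect [311.5 226.4] [ 4.5 25.2] 86.8 [ 0.602 -0.091  0.05 ]
brass [233, 227, 32, 6, 146] [248.4 229.4] rect [248.5 229.5] [ 4.6 31.1] 86.8 [0.595 0.073 0.05 ]
brass [268, 226, 19, 5, 90] [277.4 228.1] rect [277. 228.] [ 4. 18.] 90.0 [ 0.598 -0.001  0.05 ]
brass [392, 255, 55, 57, 235] [418.2 283.8] rect [419.6 283.1] [51.9 48. ] 12.8 [ 0.453 -0.36   0.05 ]
brass [351, 291, 10, 16, 39] [353.7 300.1] rect [354.2 299.6] [16.2  6.1] 68.2 [ 0.414 -0.193  0.05 ]
(219, 187) [0.723 0.159 0.012]
(364, 179) [ 0.743 -0.241  0.012]
(368, 236) [ 0.582 -0.244  0.012]
(219, 246) [0.559 0.154 0.012]
```

View pics/crop0.png

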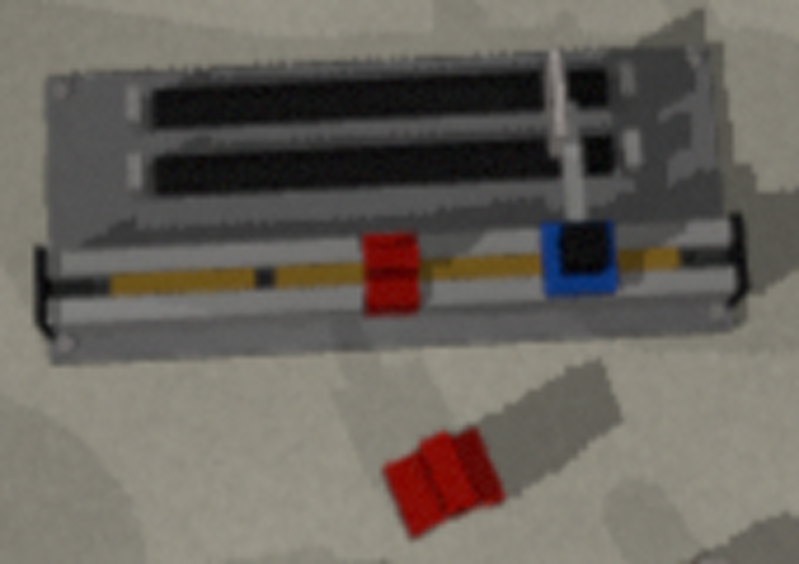

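The crop confirms it: the rail clip at (293,228) is the smallest, straddling the rail. The gap in the strip shows in the crop at (264,278), which is pixel (266,229). I'll cross-check with the side view and work out the moves.

```bash
python3 - <<'E'
from h import *
f=load('top0'); g=load('side0')
P=np.array([plane(f,u,v,.05)[:2] for u,v in[(348,225),(311.5,226.4),(277,228),(248.5,229.5)]])
s,b=np.polyfit(P[:,1],P[:,0],1); yaw=-np.arctan(s); print('yaw',yaw,'x at y=-.0415',s*-.0415+b)
ey=np.array([-np.sin(yaw),np.cos(yaw)])
gap=plane(f,266.2,228.9,.05)
for u,v,z in[(293,228,.07),(218.5,230.8,.05),(367,224.4,.05)]: print(u,np.round(plane(f,u,v,z),4))
c=np.array([s*-.0415+b,-.0415]); print('gap',gap,'dist from clip',(gap[:2]-c)@ey)
# knob in top: dark within blue bbox surroundings
sub=f['image'][214:238,322:346].max(2); m=(sub<45).astype(np.uint8)
n,l,st,ce=cv2.connectedComponentsWithStats(m)
for i in range(1,n):
    if st[i,4]>30: k=ce[i]+[322,214]; q=plane(f,*k,.095); print('knob',k,st[i],q,(q[:2]-c)@ey+.13)
hsv=cv2.cvtColor(g['image'],cv2.COLOR_BGR2HSV); m=cv2.inRange(hsv,(0,120,60),(6,255,255))
n,l,st,ce=cv2.connectedComponentsWithStats(m)
for i in range(1,n):
    if st[i,4]>60: print('side red',st[i],ce[i])
print('pred fin corners side',[np.round(proj(g,[*(c+ey*d),z]),1).tolist() for d in(-.015,.015) for z in(.056,.088)])
print('tray',plane(f,419.5,283,.025))
R=Ro.from_quat(np.roll(manip.state()['tool_rot'],-1)).as_matrix(); print(np.round(R,4))
t=manip.state()['tool_pos']
D=np.array([*c,.20])-t; print('tool shift',R.T@D*1000, 'spin', np.arctan2(R[1,0],R[0,0])-yaw)
E
```

```text
yaw 0.03824502465706869 x at y=-.0415 0.5994253913599081
293 [ 0.5935 -0.042   0.07  ]
218.5 [0.5919 0.1511 0.05  ]
367 [ 0.6059 -0.2353  0.05  ]
gap [0.59595362 0.02720969 0.05      ] dist from clip 0.068792190197102
knob [334.01010101 222.14141414] [ 7  3 11 11 99] [ 0.60235118 -0.14437621  0.095     ] 0.027087148211975262
side red [ 483   39   77  170 5547] [530.6792861  142.15215432]
side red [215 158  24  35 463] [225.78833693 175.16414687]
side red [290 190  18  27 236] [299.82627119 202.11440678]
side red [ 447  194   82   78 3470] [485.75907781 236.46167147]
side red [333 202  21  37 580] [342.92758621 219.63793103]
side red [ 522  213   38   74 1740] [546.0683908  253.05229885]
side red [337 246  22  35 342] [347.95906433 262.76608187]
side red [ 491  316   69   92 2647] [530.21873819 368.90102002]
pred fin corners side [[301.2, 199.2], [301.8, 189.3], [295.1, 205.4], [295.6, 195.5]]
tray [ 0.45580103 -0.36698244  0.025     ]
[[ 9.748e-01  2.229e-01 -2.000e-04]
 [ 2.229e-01 -9.748e-01  1.800e-03]
 [ 2.000e-04 -1.800e-03 -1.000e+00]]
tool shift [ 575.01230944 -450.32582715   31.13367737] spin 0.1865353750550395
```

Emit:
move_arm(increments=[0, 0, 0, 0.093, 1, 0, 0, 0, 0.0935, 1, 24, -27, 0, 0, 1, 24, -27, 0, 0, 1, 24, -27, 0, 0, 1, 24, -27, 0, 0, 1, 24, -27, 0, 0, 1, 24, -27, 0, 0, 1])

```text
time: 0.77
tool_pos: [0.2776, -0.4401, 0.2307]
tool_rot: [-0.0, 1.0, 0.019, -0.0]
contact_force: [0.4, -1.0, -0.0]
gripper_width: 1.001
grasp_force: 0.0
```

Emit:
move_arm(increments=[24, -27, 0, 0, 1, 24, -27, 0, 0, 1, 24, -27, 0, 0, 1, 24, -27, 0, 0, 1, 24, -27, 0, 0, 1, 24, -27, 0, 0, 1, 24, -27, 0, 0, 1, 24, -27, 0, 0, 1])

```text
time: 1.43
tool_pos: [0.4612, -0.2169, 0.2309]
tool_rot: [-0.0, 1.0, 0.019, -0.0]
contact_force: [1.1, -0.4, -0.5]
gripper_width: 1.0
grasp_force: 0.0
```

Emit:
move_arm(increments=[24, -27, 0, 0, 1, 24, -27, 0, 0, 1, 24, -27, 0, 0, 1, 24, -27, 0, 0, 1, 24, -27, 0, 0, 1, 0, 0, 0, 0, 1, 0, 0, 0, 0, 1])

```text
time: 2.02
tool_pos: [0.5756, -0.0777, 0.2305]
tool_rot: [-0.0, 1.0, 0.021, -0.001]
contact_force: [-0.2, -0.5, 0.7]
gripper_width: 1.007
grasp_force: 0.0
```

```bash
cat >> h.py <<'E'
def go(x,y,z,yaw=0.0382):
    s=manip.state(); q=s['tool_rot']; R=Ro.from_quat([q[1],q[2],q[3],q[0]]).as_matrix()
    print('t',round(s['time'],2),'pos',np.round(s['tool_pos'],4),'F',np.round(s['contact_force'],1),'w',s['gripper_width'],'g',s['grasp_force'])
    print('R',np.round(R[:,2],4),'shift mm',np.round(R.T@(np.array([x,y,z])-s['tool_pos'])*1000,1),'spin',round(np.arctan2(R[1,0],R[0,0])-yaw,4))
E
python3 -c "
from h import *
go(.5994,-.042,.053)"
```

```text
t 2.02 pos [ 0.5756 -0.0777  0.2305] F [-0.2 -0.5  0.7] w 1.0069179883755386 g 0.0
R [-1.7e-03  2.0e-04 -1.0e+00] shift mm [ 25.5 -34.6 177.4] spin 0.0032
```

Emit:
move_arm(increments=[12.5, -17, 20, 0.003, 1, 12.5, -17.5, 20, 0, 1, 0, 0, 30, 0, 1, 0, 0, 30, 0, 1, 0, 0, 20, 0, 1, 0, 0, 0, 0, 1, 0, 0, 0, 0, 1])

```text
time: 2.6
tool_pos: [0.5975, -0.0446, 0.1099]
tool_rot: [-0.0, 1.0, 0.017, -0.002]
contact_force: [0.2, -0.4, -0.2]
gripper_width: 1.003
grasp_force: 0.0
```

```bash
python3 - <<'E'
from h import *
go(.5994,-.042,.053)
f=grab('top','t1'); g=grab('side','s1')
a=f['image'][190:260,250:350]; b=g['image'][150:250,230:360]
cv2.imwrite('pics/c1.png',np.vstack([cv2.resize(a,(400,280)),cv2.resize(b,(400,308))]))
E
```

```text
t 2.6 pos [ 0.5975 -0.0446  0.1099] F [ 0.2 -0.4 -0.2] w 1.0033014607670612 g 0.0
R [-3.5e-03  4.0e-04 -1.0e+00] shift mm [ 2.2 -2.5 56.9] spin -0.0043
```

View pics/c1.png

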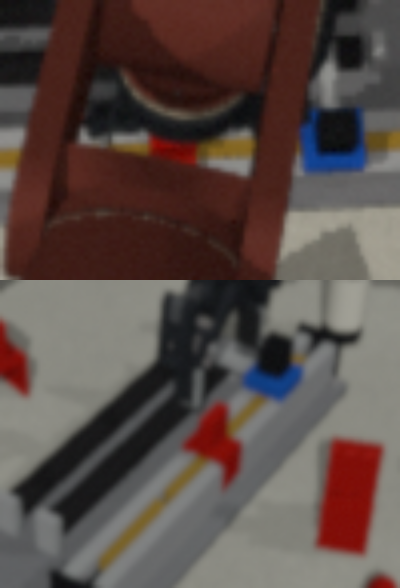

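The crop shows the two fingertips around crop (192,400) and (235,355), straddling the red clip at (215,440). I'll check that the fingertips project where they should.

```bash
python3 - <<'E'
from h import *
g=load('s1')
for d in(-.0425,.0425): print([ (np.round((proj(g,[.5975,-.0446+d,z])-[230,150])*3.08+[0,280])).tolist() for z in(.11,.123,.14)])
E
```

```text
[[245.0, 363.0], [246.0, 350.0], [248.0, 332.0]]
[[187.0, 415.0], [188.0, 401.0], [188.0, 384.0]]
```

The tips match, so I'll descend and grip.

Emit:
move_arm(increments=[1, -1.5, 15, -0.004, 1, 1, -1, 15, 0, 1, 0, 0, 15, 0, 1, 0, 0, 10, 0, 1, 0, 0, 0, 0, 1, 0, 0, 0, 0, 0.6, 0, 0, 0, 0, 0.4])

```text
time: 3.28
tool_pos: [0.6021, -0.0415, 0.0581]
tool_rot: [0.0, 1.0, 0.02, 0.001]
contact_force: [0.7, 0.2, 0.5]
gripper_width: 0.748
grasp_force: 0.0
```

Emit:
move_arm(increments=[0, 0, 0, 0, 0, 0, 0, 0, 0, 0, 0, 0, 0, 0, 0, 0, 0, 0, 0, 0, 0, 0, 0, 0, 0, 0, 0, 0, 0, 0])

```text
time: 3.78
tool_pos: [0.6019, -0.0414, 0.0575]
tool_rot: [0.0, 1.0, 0.02, 0.001]
contact_force: [-1.3, -0.8, 5.8]
gripper_width: 0.34
grasp_force: 59.5
```

Emit:
move_arm(increments=[0, 0, -4, 0, 0, 0, 0, -4, 0, 0, 0, 0, -6, 0, 0, 0, 0, -8, 0, 0, 0, 0, -12, 0, 0, 0, 0, -15, 0, 0, 0, 0, -20, 0, 0, 0, 0, -20, 0, 0])

```text
time: 4.45
tool_pos: [0.6003, -0.0412, 0.1468]
tool_rot: [-0.0, 1.0, 0.02, -0.001]
contact_force: [0.1, 0.4, -0.6]
gripper_width: 0.344
grasp_force: 60.0
```

Emit:
move_arm(increments=[0, 0, -30, 0, 0, 0, 0, -30, 0, 0, 0, 0, -20, 0, 0, 0, 0, 0, 0, 0, 0, 0, 0, 0, 0])

```text
time: 4.87
tool_pos: [0.6017, -0.0414, 0.2281]
tool_rot: [0.0, 1.0, 0.02, 0.002]
contact_force: [-0.1, 0.2, -1.1]
gripper_width: 0.34
grasp_force: 60.0
```

```bash
python3 - <<'E'
from h import *
go(.456,-.367,.2)
g=grab('side','s2'); cv2.imwrite('pics/c2.png',cv2.resize(g['image'][60:280,200:460],None,fx=2,fy=2))
E
```

```text
t 4.87 pos [ 0.6017 -0.0414  0.2281] F [-0.1  0.2 -1.1] w 0.3399413225589883 g 60.048426389694214
R [ 3.7e-03 -9.0e-04 -1.0e+00] shift mm [-158.4  319.6   27.8] spin 0.0011
```

View pics/c2.png

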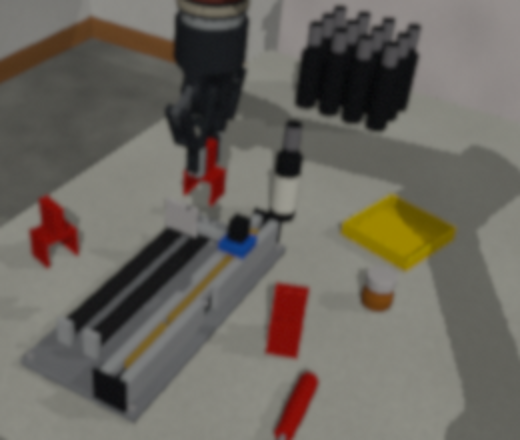

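The clip is out and hangs upright in the fingers, seen at (205,180), with the tray at (398,232). I'll carry it to the tray.

Emit:
move_arm(increments=[-12, 24, 0, 0, 0, -14, 28, 0, 0, 0, -14, 28, 0, 0, 0, -14, 28, 0, 0, 0, -14, 28, 0, 0, 0, -14, 28, 0, 0, 0, -14, 28, 0, 0, 0, -14, 28, 0, 0, 0])

```text
time: 5.58
tool_pos: [0.4977, -0.2658, 0.2227]
tool_rot: [-0.001, 1.0, 0.02, -0.002]
contact_force: [-0.0, 0.4, -0.5]
gripper_width: 0.341
grasp_force: 60.0
```

Emit:
move_arm(increments=[-14, 28, 0, 0, 0, -14, 28, 0, 0, 0, -12, 24, 20, 0, 0, -8, 20, 30, 0, 0, 0, 0, 30, 0, 0, 0, 0, 20, 0, 0, 0, 0, 0, 0, 0, 0, 0, 0, 0, 0])

```text
time: 6.25
tool_pos: [0.454, -0.3656, 0.1222]
tool_rot: [-0.002, 1.0, 0.02, -0.002]
contact_force: [0.4, 0.3, -0.8]
gripper_width: 0.34
grasp_force: 60.0
```

```bash
python3 -c "
from h import *
go(.456,-.367,.042)"
```

```text
t 6.25 pos [ 0.454  -0.3656  0.1222] F [ 0.4  0.3 -0.8] w 0.33952597220253933 g 60.011969804763794
R [-0.0046  0.0048 -1.    ] shift mm [ 2.3  1.9 80.2] spin 0.0009
```

Emit:
move_arm(increments=[1, 1, 25, 0, 0, 1, 1, 25, 0, 0, 0, 0, 15, 0, 0, 0, 0, 10, 0, 0, 0, 0, 4, 0, 0, 0, 0, 0, 0, 0, 0, 0, 0, 0, 0])

```text
time: 6.83
tool_pos: [0.4586, -0.3698, 0.0479]
tool_rot: [0.001, 1.0, 0.02, 0.001]
contact_force: [-0.3, -0.9, -1.4]
gripper_width: 0.345
grasp_force: 60.0
```

```bash
python3 -c "
from h import *
go(.456,-.367,.0395)"
```

```text
t 6.83 pos [ 0.4586 -0.3698  0.0479] F [-0.3 -0.9 -1.4] w 0.3449256303245517 g 60.03684639930725
R [ 0.0016 -0.0017 -1.    ] shift mm [-2.5 -2.9  8.4] spin 0.0013
```

Emit:
move_arm(increments=[0, 0, 4, 0, 0, 0, 0, 2, 0, 0, 0, 0, 0, 0, 0, 0, 0, 0, 0, 0.5, 0, 0, 0, 0, 0.6, 0, 0, 0, 0, 0.7, 0, 0, 0, 0, 0.7, 0, 0, 0, 0, 0.7])

```text
time: 7.5
tool_pos: [0.4578, -0.3691, 0.0404]
tool_rot: [0.0, 1.0, 0.02, 0.0]
contact_force: [0.0, 0.8, 0.9]
gripper_width: 0.703
grasp_force: 0.0
```

Emit:
move_arm(increments=[0, 0, -10, 0, 0.8, 0, 0, -20, 0, 0.8, 0, 0, -30, 0, 0.8, 0, 0, -40, 0, 0.8, 0, 0, -40, 0, 0.8, 0, 0, -20, 0, 0.8, 0, 0, 0, 0, 0.8])

```text
time: 8.08
tool_pos: [0.4604, -0.3717, 0.2092]
tool_rot: [0.005, 1.0, 0.02, 0.005]
contact_force: [0.6, -1.1, 0.3]
gripper_width: 0.797
grasp_force: 0.0
```

```bash
python3 - <<'E'
from h import *
f=load('top0'); 
go(.6024,-.1444,.2)
g=grab('side','s3'); cv2.imwrite('pics/c3.png',cv2.resize(g['image'][60:280,200:460],None,fx=2,fy=2))
E
```

```text
t 8.08 pos [ 0.4604 -0.3717  0.2092] F [ 0.6 -1.1  0.3] w 0.7968243213548881 g 0.0
R [ 0.0093 -0.0097 -0.9999] shift mm [ 150.8 -221.6    8.3] spin 0.0013
```

View pics/c3.png

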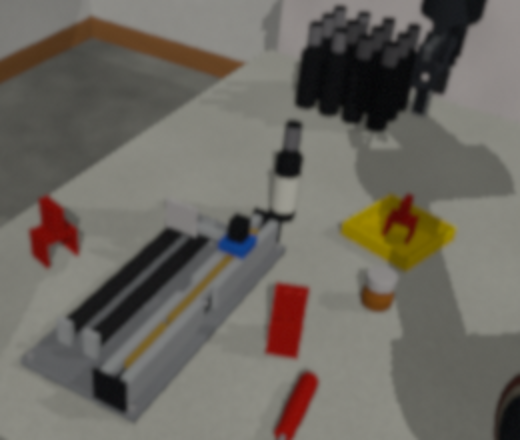

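The clip stands in the tray at (400,215), let go. Next is the knob.

Emit:
move_arm(increments=[19, -27.5, 0, 0, 1, 19, -27.5, 0, 0, 1, 19, -27.5, 0, 0, 1, 19, -27.5, 0, 0, 1, 19, -27.5, 0, 0, 1, 19, -27.5, 0, 0, 1, 19, -27.5, 0, 0, 1, 18, -28, 0, 0, 1])

```text
time: 8.8
tool_pos: [0.5996, -0.141, 0.1983]
tool_rot: [-0.001, 1.0, 0.02, -0.002]
contact_force: [0.1, -0.3, 0.3]
gripper_width: 0.998
grasp_force: 0.0
```

Emit:
move_arm(increments=[0, 0, 20, 0, 1, 0, 0, 30, 0, 1, 0, 0, 20, 0, 1, 0, 0, 0, 0, 1, 0, 0, 0, 0, 1])

```text
time: 9.22
tool_pos: [0.5981, -0.1421, 0.1275]
tool_rot: [-0.001, 1.0, 0.02, -0.003]
contact_force: [0.4, 0.2, 0.5]
gripper_width: 1.004
grasp_force: 0.0
```

```bash
python3 - <<'E'
from h import *
go(.6033,-.1444,.073)
g=grab('side','s4'); cv2.imwrite('pics/c4.png',cv2.resize(g['image'][110:230,250:380],None,fx=4,fy=4))
print([(np.round((proj(g,p)-[250,110])*4)).tolist() for p in([.6033,-.1444,.099],[.6033,-.1444-.0425,.125],[.6033,-.1444+.0425,.125])])
E
```

```text
t 9.22 pos [ 0.5981 -0.1421  0.1275] F [0.4 0.2 0.5] w 1.0044295823585818 g 0.0
R [-0.0054  0.002  -1.    ] shift mm [ 5.4  2.6 54.4] spin 0.0011
[[277.0, 236.0], [313.0, 175.0], [245.0, 234.0]]
```

View pics/c4.png

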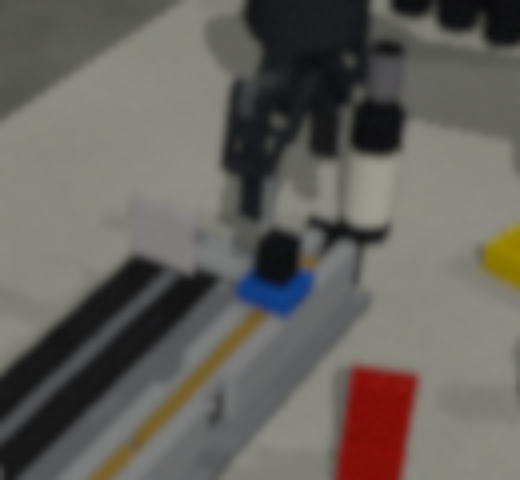

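The knob's top sits at (277,240) in the crop, against a predicted (277,236). The fingers straddle it, so I'll descend and grip.

Emit:
move_arm(increments=[2.5, 1, 15, 0, 1, 2.5, 1, 15, 0, 1, 0, 0, 12, 0, 1, 0, 0, 9, 0, 1, 0, 0, 0, 0, 1, 0, 0, 0, 0, 0.6, 0, 0, 0, 0, 0.4])

```text
time: 9.85
tool_pos: [0.6053, -0.1447, 0.0796]
tool_rot: [0.0, 1.0, 0.02, 0.0]
contact_force: [0.6, -0.5, 0.3]
gripper_width: 0.745
grasp_force: 0.0
```

Emit:
move_arm(increments=[0, 0, 0, 0, 0, 0, 0, 0, 0, 0, 0, 0, 0, 0, 0, 0, 0, 0, 0, 0, 0, 0, 0, 0, 0, 0, 0, 0, 0, 0])

```text
time: 10.35
tool_pos: [0.6055, -0.1447, 0.0803]
tool_rot: [0.0, 1.0, 0.02, 0.001]
contact_force: [-0.7, 1.7, 5.8]
gripper_width: 0.263
grasp_force: 61.5
```

```bash
python3 -c "
from h import *
go(.5960,.0272,.075)"
```

```text
t 10.35 pos [ 0.6055 -0.1447  0.0803] F [-0.7  1.7  5.8] w 0.26272836932632143 g 61.492602825164795
R [ 1.e-03 -2.e-04 -1.e+00] shift mm [  -2.7 -172.1    5.3] spin 0.0012
```

Gripped, but near the knob's top. I'll regrip 6 mm lower.

Emit:
move_arm(increments=[0, 0, 0, 0, 0.5, 0, 0, 0, 0, 0.6, -2, 0, 0, 0, 0.6, 0, 0, 3, 0, 0.6, 0, 0, 3, 0, 0.6, 0, 0, 0, 0, 0.6, 0, 0, 0, 0, 0.4, 0, 0, 0, 0, 0.2])

```text
time: 11.02
tool_pos: [0.6029, -0.1447, 0.0731]
tool_rot: [-0.0, 1.0, 0.02, -0.0]
contact_force: [-0.2, 0.0, 0.4]
gripper_width: 0.332
grasp_force: 0.0
```

Emit:
move_arm(increments=[0, 0, 0, 0, 0, 0, 0, 0, 0, 0, 0, 0, 0, 0, 0, 0, 0, 0, 0, 0, 0, 0, 0, 0, 0])

```text
time: 11.43
tool_pos: [0.603, -0.1447, 0.0734]
tool_rot: [0.0, 1.0, 0.02, -0.0]
contact_force: [-0.7, -0.2, 0.7]
gripper_width: 0.269
grasp_force: 61.0
```

```bash
python3 -c "
from h import *
go(.5960,.0272,.075)"
```

```text
t 11.43 pos [ 0.603  -0.1447  0.0734] F [-0.7 -0.2  0.7] w 0.26938804337269273 g 60.9966766834259
R [-0.e+00 -1.e-04 -1.e+00] shift mm [  -0.3 -172.1   -1.6] spin 0.0012
```

Emit:
move_arm(increments=[0, -5, 0, 0, 0, 0, -12, 0, 0, 0, 0, -15, 0, 0, 0, 0, -15, 0, 0, 0, 0, -15, 0, 0, 0, 0, -15, 0, 0, 0, 0, -15, 0, 0, 0, 0, -15, 0, 0, 0])

```text
time: 12.1
tool_pos: [0.5986, -0.0384, 0.0734]
tool_rot: [0.001, 1.0, 0.02, -0.0]
contact_force: [-0.6, -6.7, -0.2]
gripper_width: 0.274
grasp_force: 60.9
```

Emit:
move_arm(increments=[0, -15, 0, 0, 0, 0, -15, 0, 0, 0, 0, -10, 0, 0, 0, 0, -6, 0, 0, 0, 0, 0, 0, 0, 0, 0, 0, 0, 0, 0])

```text
time: 12.6
tool_pos: [0.5966, 0.0095, 0.0734]
tool_rot: [-0.001, 1.0, 0.02, -0.0]
contact_force: [-4.2, 3.4, 3.4]
gripper_width: 0.268
grasp_force: 61.3
```

```bash
python3 -c "
from h import *
go(.5960,.0272,.0734)"
```

```text
t 12.6 pos [0.5966 0.0095 0.0734] F [-4.2  3.4  3.4] w 0.267861876251433 g 61.30264341831207
R [-0.001   0.0023 -1.    ] shift mm [  0.1 -17.7   0.1] spin 0.0015
```

Emit:
move_arm(increments=[0, -4, 0, 0, 0, 0, -4, 0, 0, 0, 0, -2, 0, 0, 0, 0, 0, 0, 0, 0])

```text
time: 12.93
tool_pos: [0.5963, 0.0179, 0.0734]
tool_rot: [0.0, 1.0, 0.02, -0.001]
contact_force: [-5.1, -0.6, 3.9]
gripper_width: 0.27
grasp_force: 61.4
```

Emit:
move_arm(increments=[0, -2, 0, 0, 0, 0, 0, 0, 0, 0])

```text
time: 13.1
tool_pos: [0.5962, 0.0199, 0.0734]
tool_rot: [0.0, 1.0, 0.019, -0.001]
contact_force: [-5.4, -1.6, 4.3]
gripper_width: 0.269
grasp_force: 61.5
```

Emit:
move_arm(increments=[0, -2, 0, 0, 0, 0, 0, 0, 0, 0])

```text
time: 13.27
tool_pos: [0.5961, 0.0221, 0.0734]
tool_rot: [-0.0, 1.0, 0.02, -0.001]
contact_force: [-5.2, -0.1, 4.5]
gripper_width: 0.273
grasp_force: 61.5
```

Emit:
move_arm(increments=[0, -1.5, 0, 0, 0, 0, 0, 0, 0, 0])

```text
time: 13.43
tool_pos: [0.596, 0.0238, 0.0734]
tool_rot: [-0.0, 1.0, 0.019, -0.001]
contact_force: [-5.6, 0.1, 4.8]
gripper_width: 0.264
grasp_force: 61.5
```

Emit:
move_arm(increments=[0, -1, 0, 0, 0, 0, 0, 0, 0, 0, 0, 0, 0, 0, 0])

```text
time: 13.68
tool_pos: [0.596, 0.0249, 0.0734]
tool_rot: [-0.0, 1.0, 0.02, -0.001]
contact_force: [-6.0, 1.2, 4.5]
gripper_width: 0.267
grasp_force: 61.5
```

Emit:
move_arm(increments=[0, -1, 0, 0, 0, 0, 0, 0, 0, 0, 0, 0, 0, 0, 0])

```text
time: 13.93
tool_pos: [0.5959, 0.0262, 0.0734]
tool_rot: [-0.001, 1.0, 0.02, -0.001]
contact_force: [-3.9, 1.1, 4.2]
gripper_width: 0.268
grasp_force: 61.5
```

Emit:
move_arm(increments=[0, -1, 0, 0, 0, 0, 0, 0, 0, 0, 0, 0, 0, 0, 0])

```text
time: 14.18
tool_pos: [0.5959, 0.0275, 0.0734]
tool_rot: [-0.001, 1.0, 0.02, -0.001]
contact_force: [-5.3, 3.4, 4.5]
gripper_width: 0.268
grasp_force: 61.5
```

```bash
python3 -c "
from h import *
go(.5960,.0272,.0734)"
```

```text
t 14.18 pos [0.5959 0.0275 0.0734] F [-5.3  3.4  4.5] w 0.2680533767729687 g 61.50495171546936
R [-0.0011  0.0019 -1.    ] shift mm [ 0.1  0.3 -0. ] spin 0.001
```

Emit:
move_arm(increments=[0, -1, 0, 0, 0, 0, 0, 0, 0, 0, 0, 0, 0, 0, 0])

```text
time: 14.43
tool_pos: [0.5958, 0.028, 0.0734]
tool_rot: [-0.0, 1.0, 0.02, -0.001]
contact_force: [-5.2, 0.5, 4.1]
gripper_width: 0.271
grasp_force: 61.5
```

Emit:
move_arm(increments=[0, -1, 0, 0, 0, 0, 0, 0, 0, 0, 0, 0, 0, 0, 0])

```text
time: 14.68
tool_pos: [0.5958, 0.0286, 0.0734]
tool_rot: [-0.0, 1.0, 0.02, -0.001]
contact_force: [-4.9, -1.2, 3.8]
gripper_width: 0.268
grasp_force: 61.5
```

Emit:
move_arm(increments=[0, -1, 0, 0, 0, 0, 0, 0, 0, 0, 0, 0, 0, 0, 0])

```text
time: 14.93
tool_pos: [0.5958, 0.0293, 0.0734]
tool_rot: [0.0, 1.0, 0.02, -0.001]
contact_force: [-4.9, -0.9, 4.1]
gripper_width: 0.267
grasp_force: 61.5
```

Emit:
move_arm(increments=[0, -1, 0, 0, 0, 0, 0, 0, 0, 0, 0, 0, 0, 0, 0])

```text
time: 15.18
tool_pos: [0.5958, 0.0298, 0.0734]
tool_rot: [0.001, 1.0, 0.02, -0.001]
contact_force: [-4.3, -3.3, 4.9]
gripper_width: 0.271
grasp_force: 61.5
```

Emit:
move_arm(increments=[0, -1, 0, 0, 0, 0, 0, 0, 0, 0, 0, 0, 0, 0, 0])

```text
time: 15.43
tool_pos: [0.5957, 0.0302, 0.0734]
tool_rot: [0.001, 1.0, 0.019, -0.001]
contact_force: [-4.3, -6.0, 4.2]
gripper_width: 0.271
grasp_force: 61.5
```

Emit:
move_arm(increments=[0, -1, 0, 0, 0, 0, 0, 0, 0, 0, 0, 0, 0, 0, 0])

```text
time: 15.68
tool_pos: [0.5958, 0.0305, 0.0734]
tool_rot: [0.002, 1.0, 0.019, -0.001]
contact_force: [-5.2, -7.2, 4.2]
gripper_width: 0.269
grasp_force: 61.5
```

The force peaked at +3.4 N near y=0.0275 and then fell to -7 N by 0.0305. That is the notch's pull, with its middle near 0.029. I'll ease back about 3 mm.

Emit:
move_arm(increments=[0, 1.5, 0, 0, 0, 0, 1.5, 0, 0, 0, 0, 0, 0, 0, 0, 0, 0, 0, 0, 0])

```text
time: 16.02
tool_pos: [0.5958, 0.0294, 0.0734]
tool_rot: [-0.0, 1.0, 0.019, -0.001]
contact_force: [-5.7, -0.2, 3.3]
gripper_width: 0.266
grasp_force: 61.5
```

Emit:
move_arm(increments=[0, 1, 0, 0, 0, 0, 0, 0, 0, 0, 0, 0, 0, 0, 0])

```text
time: 16.27
tool_pos: [0.5958, 0.0289, 0.0734]
tool_rot: [-0.0, 1.0, 0.02, -0.001]
contact_force: [-4.8, 1.0, 4.0]
gripper_width: 0.272
grasp_force: 61.5
```

Emit:
move_arm(increments=[0, 1, 0, 0, 0, 0, 0, 0, 0, 0, 0, 0, 0, 0, 0])

```text
time: 16.52
tool_pos: [0.5958, 0.0283, 0.0734]
tool_rot: [-0.001, 1.0, 0.02, -0.001]
contact_force: [-4.8, 1.8, 5.1]
gripper_width: 0.269
grasp_force: 61.5
```

Forward and backward readings agree on a middle of about 0.0283 to 0.029. The stop sits there still, gripped at 61 N, and the clip was seen in the tray, so I'll hand in.

```bash
python3 -c "
from h import *
go(.5958,.0285,.0734)
print(manip.job_done())"
```

```text
t 16.52 pos [0.5958 0.0283 0.0734] F [-4.8  1.8  5.1] w 0.2686527549810214 g 61.51981472969055
R [-0.0012  0.0016 -1.    ] shift mm [-0.  -0.2 -0. ] spin 0.0009
the job is handed in; nothing more can be done
None
```

I handed the job in at 16.5 s without seeing a verdict: the clip stands in the yellow tray, and by force the stop sits within about 1 mm of the notch's middle, with the knob still gripped at 61 N.

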